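Open the folding slab rest and lean the fossil slab on it

TASK

First push the ridge of the folding slab rest back until the rest stands open against its stops. Then take the larger limestone slab, the one with the ammonite, from the drying rack and lean it on the rest: lower edge fully down in the seat behind the lip, back flat against the leaf, fossil facing outward, centred. Set it down, do not let it drop; leave the smaller slab and the brown bottle as they are.

Things in the scene. Friction and masses are not known exactly. Their poses are not given: they have to be found in the camera images.
- fossil_slab: Pale limestone slab, 105 wide (y) x 145 high (z) x 14 thick (x) mm, 0.4 to 0.65 kg, rough-trimmed, corners chipped, with a brown ammonite about 50 across in low relief on its -x face (up to 95 above the lower edge; the top 45 is bare). Stands upright in one of the rack's two slots, -x face to the robot. Origin: centre of its underside.
- fossil_face (a point): Middle of the ammonite, on the slab's -x face, 62 above the underside and 7 mm in front of the slab's middle plane. Moves with the slab.
- plain_slab: Smaller slab of the same stone without fossil, 84 wide (y) x 112 high (z) x 14 thick (x) mm, upright in the rack's other slot. Origin: centre of its underside. Leave it standing.
- drying_rack: Fixed board 154 (x) x 118 (y) x 12 mm high with eight dowel pegs, 9 diameter, tops 57 above the bench. They form two slots 72 apart, at x = -36 and +36 of the rack, 17 wide; slabs stand on the board (12 above the bench) between the pegs, parallel to the rack's y. Origin: centre of its underside.
- slab_rest: Fixed wooden folding easel, base x -30 to 122, 134 mm wide. x points back, the front is -x, z up; origin on the bench under the middle of the seat. Seat centre at (0, 0, 24) mm, 124 wide: its lip leans back 30 deg from upright and its floor is square to the lip, so a slab in it leans 30 deg. Trough 20 wide from lip to opened leaf, lip 22 high along the slope, its top 52 above the bench.
- rest_leaf (a joint): Angle of the leaf (board 96 wide, 80 long, mm; pivot at x 17, z 16 of the rest) about its lower edge: 0 = nearly upright (2 deg), grows as its top goes back; 0.489 rad = open at the stops, 30 deg from upright and parallel to the lip. Starts at 0 to 0.12, when it narrows the trough too much for a slab. Stiff, stays where left: takes about 3 to 5 N at the ridge.
- ridge (a point): Middle of the fold hinge, a horizontal steel barrel, 9 mm diameter, along the rest's y, that joins the top of the leaf to the strut behind; the strut's foot slides back in the rails as the ridge is pushed back. 96 above the bench at first, 86 when open and 57 behind the seat's centre. The leaf's front face is 9 before the hinge line.
- consolidant_bottle: Brown bottle with black cap, 52 diameter, 125 mm high, standing near the bench's front edge. Origin: centre of its base. Leave it standing.

How it is judged:
By the outcome, as a careful person would: the job done as asked, in the order asked, and still so for the second after the job is handed in, with the robot touching nothing.
It also fails if it takes over 48 s, if anything falls off the work surface, if the arm or the gripper's body presses on something with over 40 N, if the wrist force passes 120 N, or if a joint passes its speed limit or range.

ROBOT

A 7-joint arm with a two-finger parallel gripper is mounted at the origin on a cart in front of the work surface, level with it; the furniture and walls round the work are solid. World frame = base frame: x ahead of the robot, y to its left, z up, the work surface at z = 0. Lengths are in mm, angles in rad, forces in N, time in s.
With the tool pointing down it reaches from about 350 to 900 mm from the base axis. Payload 19.9 kg.
Tool frame: the origin (TCP) lies between the finger pads; the fingertips stand finger_overhang ahead of it and the grasp point (between the pads) lies 2 mm behind it (finger_overhang is the distance from the TCP to the fingertips, in mm); z points along the fingers, y is the line along which they close (so a half turn about z gives the same grasp; the last joint's range is limited). The gripper opens to 85 mm and grips with 20 to 120 N. Pads are 22 mm wide; open, the fingers measure 114 mm over their backs; the gripper's body (76 mm by 85 mm) begins 54 mm behind the grasp point. The pads swing forward as they close: fully open they stand 13 mm farther back than shut.
Start: joints at [1.093, 0.417, -0.01, 1.614, 0.005, 1.111, -0.053], TCP at [264.395, -566.302, 248.26] pointing down, gripper open.
Joint ranges: [-2.81, 2.81], [-0.39, 2.02], [-1.27, 1.25], [0.06, 2.57], [-1.19, 4.33], [0.19, 2], [-2.82, 2.82]. Speed limits (rad/s): [1.89, 1.89, 2.39, 2.39, 3.01, 3.01, 3.01].

INTERFACE

Orientations are given as a unit quaternion [x, y, z, w].
In Python, from cell import sense, grab_frame, camera_model, hand_in, finger_overhang gives the robot as it stands.
- The arm moves only by the shell command python3 -m crank 'ROWS' [FORCE]. ROWS is JSON, a list of rows, each an object with "jaw": the opening in per cent of the stroke, from 0 (shut) to 100 (fully open); "delta_pos": the shift along the world's x, y, z in mm, a list of three; "turn": the turn about the world's z in degrees. A call has 1 to 20 rows; each row shifts and turns the commanded pose from where the row before left it; what a row does not reach is not made up. A row lasts 1/8 s, in which the tool goes at most 62.5 mm and 10.7 degrees, less where a joint would pass 70% of its speed; a pose out of reach is approached as far as the arm can. A call with a gripper value outside its range is refused whole. The fingers move at their own pace and stop on an object; FORCE is the grip in N (left out, the last holds). Time passes only in rows, so rows that do not move let the fingers close. It gives the time, the measured TCP pose, the force, the opening and the grip force at its end, in the units of the state.
- sense(): the state, without advancing time (a new reading comes with each control period).
- grab_frame(name): name is "scene" or "top" or "wrist"; returns the picture (480x640x3 uint8, red, green, blue); there is no depth.
- camera_model(name): a dict with "camera_matrix" (3x3 intrinsics, pixels), "R" (3x3) and "t" (3): a world point X has camera coordinates R X + t; the wrist camera has in their place "tool_from_camera" (4x4, takes a point from camera to tool coordinates, whose origin is the TCP and whose axes are the flange's). Camera axes: x right, y down, z forward; pixel columns grow to the right and rows downward; lengths in mm; the calibration is good to about 2 mm. A picture is of the moment at which its call begins: read the wrist's pose just before it. camera_model takes no time and is no camera call.
- hand_in(): hands the job in; it is judged then, once.
The state is a dict: "clock": time; "joint_positions": joint angles; "qd": joint speeds; "tau": joint torques, N m; "ee_pos": TCP position; "tcp_rot": TCP orientation; "wrist_force": force on the tool from outside, world axes, zero at the start; "torque": the same for the moment, N m; "width": finger opening in mm; "gripper_force": force on a finger pad.
Only numpy, scipy, OpenCV 4.12 (cv2) and the standard library are available. Lean on these libraries where they do the work, as an engineer would, in place of code of your own. Each camera call takes 0.05 s, during which the arm holds its last target. There are 200 camera calls.

## Working session

There is one attempt and no reset: what is moved stays moved. The work goes in short steps, Python scripts to look and compute and a shell command to move; the robot and the scene stay as the last step left them, time stands still between calls to the robot, and variables do not carry over. Pictures are saved under pics/ and viewed, at most 10 in all, crops included, and the job is handed in when it is done.

```bash
ls; mkdir -p pics; python3 - <<'E'
from cell import *
import cv2,numpy as np
print(finger_overhang, {k:np.round(v,3).tolist() if not isinstance(v,(int,float)) else v for k,v in sense().items()})
a=[grab_frame(n)[:,:,::-1] for n in("scene","top")]
for n,i in zip(("scene","top"),a):cv2.imwrite(f"pics/{n}0.png",i)
for n in("scene","top","wrist"):
  print(n,{k:np.round(v,3).tolist() for k,v in camera_model(n).items() if not isinstance(v,str)})
E
```

```text
pics
17.0 {'clock': 0.0, 'joint_positions': [1.092, 0.418, -0.01, 1.614, 0.005, 1.111, -0.053], 'qd': [-0.001, -0.001, -0.001, 0.0, 0.0, -0.001, 0.0], 'tau': [-0.001, -86.445, 0.678, -43.49, 0.019, 0.008, -0.0], 'ee_pos': [264.261, -566.023, 247.661], 'tcp_rot': [0.976, 0.217, -0.0, -0.001], 'wrist_force': [-0.123, 0.15, -0.7], 'torque': [-0.087, -0.027, -0.021], 'gripper_force': 0.0, 'width': 85.46610292083243}
scene {'camera_matrix': [[618.617, 0.0, 326.454], [0.0, 618.617, 236.626], [0.0, 0.0, 1.0]], 'R': [[-0.894, -0.448, 0.006], [-0.239, 0.465, -0.852], [0.379, -0.763, -0.523]], 't': [488.24, 224.186, 686.501]}
top {'camera_matrix': [[461.058, 0.0, 316.654], [0.0, 461.058, 236.764], [0.0, 0.0, 1.0]], 'R': [[-0.026, -1.0, 0.014], [-0.991, 0.024, -0.13], [0.129, -0.017, -0.991]], 't': [-1.005, 560.295, 877.971]}
wrist {'camera_matrix': [[386.107, 0.0, 317.302], [0.0, 386.107, 238.709], [0.0, 0.0, 1.0]], 'tool_from_camera': [[-0.0, -0.959, -0.285, 72.871], [1.0, -0.0, -0.0, 0.346], [0.0, -0.285, 0.959, -126.138], [0.0, 0.0, 0.0, 1.0]]}
```

View pics/scene0.png

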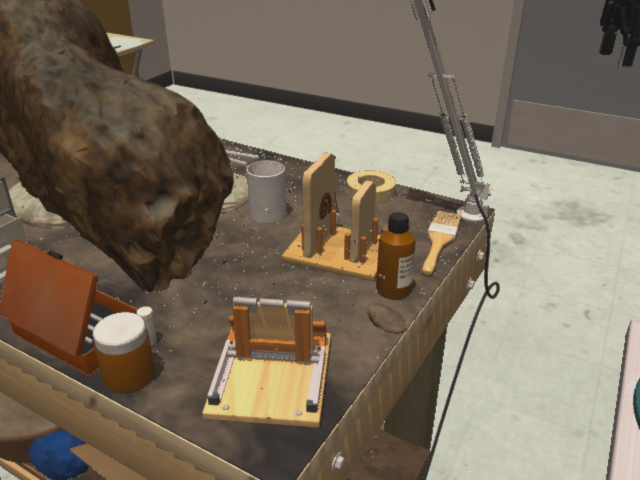

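View pics/top0.png

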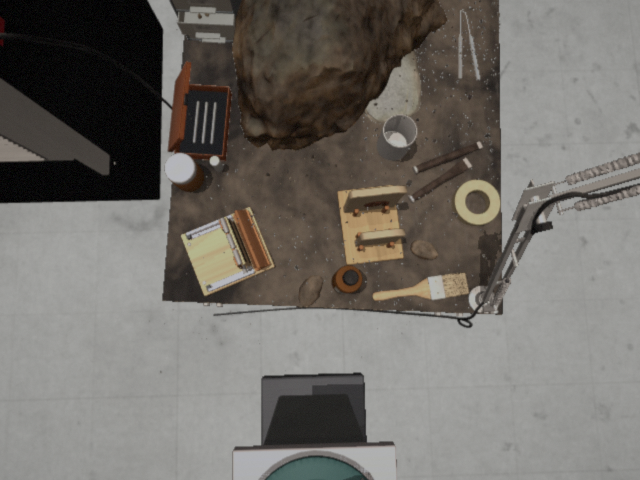

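The rest lies at left with its back toward world +y. The rack is in the middle, with the big slab in its far slot and the bottle near the edge. I'll take magnified crops to pick points.

```bash
cat >h.py <<'E'
import numpy as np,cv2
from cell import *
def ray(n,u,v):
    m=camera_model(n);K,R,t=(np.array(m[k]) for k in("camera_matrix","R","t"))
    return -R.T@t, R.T@np.linalg.solve(K,[u,v,1.])
def onz(n,u,v,z):
    c,d=ray(n,u,v); return c+d*(z-c[2])/d[2]
def tri(u1,v1,u2,v2):
    c1,d1=ray("top",u1,v1);c2,d2=ray("scene",u2,v2)
    s=np.linalg.lstsq(np.c_[d1,-d2],c2-c1,rcond=None)[0]
    a,b=c1+s[0]*d1,c2+s[1]*d2
    return (a+b)/2,np.linalg.norm(a-b)
def proj(n,X):
    m=camera_model(n);p=np.array(m["camera_matrix"])@(np.array(m["R"])@X+np.array(m["t"]));return p[:2]/p[2]
E
python3 - <<'E'
import cv2,numpy as np
t=cv2.imread("pics/top0.png");s=cv2.imread("pics/scene0.png")
r=lambda i,x,y,w,h,k:cv2.resize(i[y:y+h,x:x+w],None,fx=k,fy=k,interpolation=cv2.INTER_CUBIC)
# left: rest (100x75 area *4), right rack
a=np.hstack([r(t,175,200,100,100,4),r(t,330,175,100,100,4)])
b=np.hstack([r(s,195,285,160,80,2.5)[:200],r(s,280,145,160,80,2.5)])
cv2.imwrite("pics/crop1.png",np.vstack([a,b]))
E
```

```text
(no output)
```

View pics/crop1.png

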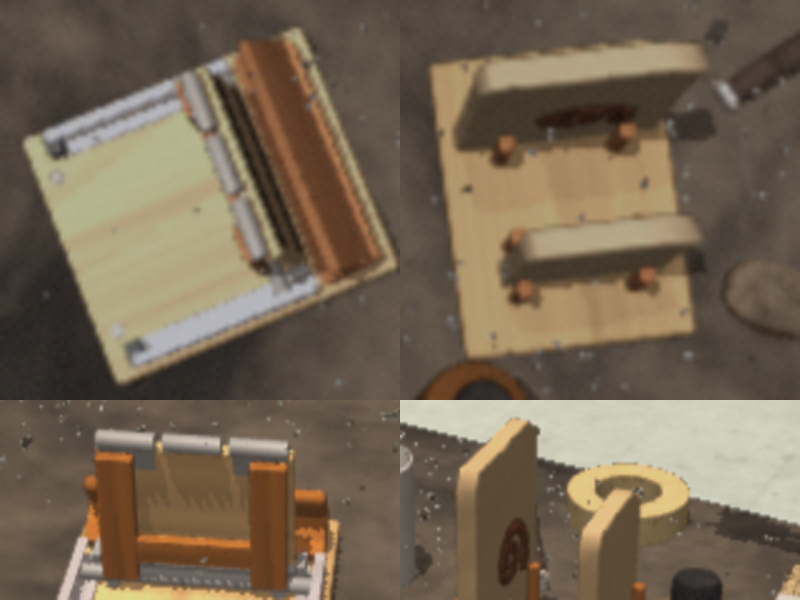

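```bash
python3 - <<'E'
from h import *
L=lambda u,v,z:onz("top",u/4+175,v/4+200,z)
R=lambda u,v,z:onz("top",(u-400)/4+330,v/4+175,z)
P=[L(*p,10) for p in[(300,30),(395,262),(118,383),(25,138)]]
print("rest",np.round(P,0).tolist(),[round(np.linalg.norm(P[i]-P[i-1])) for i in range(4)])
f=(P[0]+P[1])/2;b=(P[2]+P[3])/2;ax=(b-f);ax/=np.linalg.norm(ax);yaw=np.degrees(np.arctan2(ax[1],ax[0]))
ed=P[0]-P[1];print("yaw",yaw,np.degrees(np.arctan2(-ed[0],ed[1])),"origin",(f+30*ax), (b-122*ax))
print("sides",[np.degrees(np.arctan2(*(q-p)[1::-1])) for p,q in((P[0],P[3]),(P[1],P[2]))])
r=[L(190,75,96),L(258,258,96)];print("ridge",r,sum(r)/2, np.degrees(np.arctan2(*(r[0]-r[1])[1::-1])))
o=(f+30*ax+b-122*ax)/2; print("ridge-rel", (sum(r)/2-o)@ax, (sum(r)/2-o)@[-ax[1],ax[0],0])
Q=[R(*p,12) for p in[(430,65),(468,357),(693,330)]]
c=(Q[0]+Q[2])/2
print("rack",np.round(Q),np.linalg.norm(Q[0]-Q[1]),np.linalg.norm(Q[2]-Q[1]),"c",c)
a=Q[0]-Q[1];a/=np.linalg.norm(a);print("yaw",np.degrees(np.arctan2(a[1],a[0])),"yaw2",np.degrees(np.arctan2(*(Q[1]-Q[2])[1::-1]))-90)
print("slots",c+36*a,c-36*a)
g=[R(*p,157) for p in((487,75),(702,57))];print("big top",g,sum(g)/2,np.degrees(np.arctan2(*(g[0]-g[1])[1::-1]))-90,np.linalg.norm(g[0]-g[1]))
g=[R(*p,124) for p in((525,244),(698,228))];print("small",sum(g)/2,np.linalg.norm(g[0]-g[1]))
print("bottle cap",onz("top",348,276,125))
print("rock tip at z?",[onz("top",275,148,z) for z in(200,)])
E
```

```text
rest [[628.0, 120.0, 10.0], [507.0, 73.0, 10.0], [450.0, 212.0, 10.0], [575.0, 260.0, 10.0]] [150, 129, 150, 134]
yaw 111.42956818091132 -68.6782581449228 origin [556.34965864 123.97686411  10.        ] [557.08755461 122.09683202  10.        ]
sides [np.float64(110.58015766853613), np.float64(112.27368905949403)]
ridge [array([590.36137058, 159.70921108,  96.        ]), array([504.50524332, 128.61433855,  96.        ])] [547.43330695 144.16177482  96.        ] 19.909079046131723
ridge-rel 23.05695674402042 0.9252382195857292
rack [[ 657.  -61.   12.]
 [ 506.  -76.   12.]
 [ 517. -190.   12.]] 151.9554893532838 115.28094876366522 c [ 586.7529851  -125.82501375   12.        ]
yaw 5.422313966079064 yaw2 5.376414437151524
slots [ 622.59189368 -122.42315667   12.        ] [ 550.91407652 -129.22687083   12.        ]
big top [array([618.4496518 , -76.35889969, 157.        ]), array([ 624.28973707, -170.70224418,  157.        ])] [ 621.36969444 -123.53057193  157.        ] 3.542229908608661 94.52392948505982
small [ 550.75663042 -132.93638433  124.        ] 78.37608717985131
bottle cap [477.08612829 -67.43389914 125.        ]
rock tip at z? [array([689.52343196,  52.97699742, 200.        ])]
```

Rest: origin about (556.7, 123), yaw 111°, ridge 23 behind the seat. Rack: centre (587, -126), yaw about 5°. Sizes agree with those given. Next I travel with the gripper closing, staying clear of the lamp.

```bash
python3 -m crank '[{"jaw":0,"delta_pos":[-2,46,0],"turn":7.8},{"jaw":0,"delta_pos":[-2,46,0],"turn":7.8},{"jaw":0,"delta_pos":[-2,46,0],"turn":7.8},{"jaw":0,"delta_pos":[-2,46,0],"turn":7.8},{"jaw":0,"delta_pos":[-2,46,0],"turn":7.8},{"jaw":0,"delta_pos":[-2,46,0],"turn":7.8},{"jaw":0,"delta_pos":[26,44,0],"turn":7.8},{"jaw":0,"delta_pos":[26,44,0],"turn":7.8},{"jaw":0,"delta_pos":[26,44,0],"turn":7.8},{"jaw":0,"delta_pos":[26,44,0],"turn":7.8},{"jaw":0,"delta_pos":[26,44,0],"turn":7.8},{"jaw":0,"delta_pos":[36,34,0],"turn":0},{"jaw":0,"delta_pos":[36,34,0],"turn":0},{"jaw":0,"delta_pos":[36,34,0],"turn":0},{"jaw":0,"delta_pos":[36,34,0],"turn":0},{"jaw":0,"delta_pos":[36,34,0],"turn":0},{"jaw":0,"delta_pos":[0,0,0],"turn":0}]' 40; python3 -c "
from h import *
s=sense();print(np.round(s['joint_positions'],2),s['clock'],s['ee_pos'],s['tcp_rot'])"
```

```text
clock: 2.22
ee_pos: [563.3, 102.5, 247.4]
tcp_rot: [0.566, 0.824, 0.0, -0.001]
wrist_force: [-0.6, -0.0, -0.8]
width: -0.0
gripper_force: 0.0
[ 0.31  0.4  -0.69  1.73  0.28  1.11 -0.1 ] 2.225 [563.3470595  102.52736937 247.37951081] [ 5.66349782e-01  8.24164124e-01  4.93618220e-04 -1.08539885e-03]
```

```bash
python3 -m crank '[{"jaw":0,"delta_pos":[1,0,-40],"turn":0},{"jaw":0,"delta_pos":[0,0,-40],"turn":0},{"jaw":0,"delta_pos":[0,0,-40],"turn":0},{"jaw":0,"delta_pos":[0,0,-38],"turn":0},{"jaw":0,"delta_pos":[0,0,0],"turn":0}]'; python3 - <<'E'
from h import *
cv2.imwrite("pics/w1.png",np.hstack([cv2.resize(grab_frame("wrist"),(400,300)),cv2.resize(grab_frame("scene")[250:430,180:420],(400,300))])[:,:,::-1])
E
```

```text
clock: 2.85
ee_pos: [561.6, 98.9, 88.3]
tcp_rot: [0.568, 0.823, -0.002, -0.002]
wrist_force: [0.2, 0.7, 2.1]
width: 0.0
gripper_force: 0.0
```

View pics/w1.png

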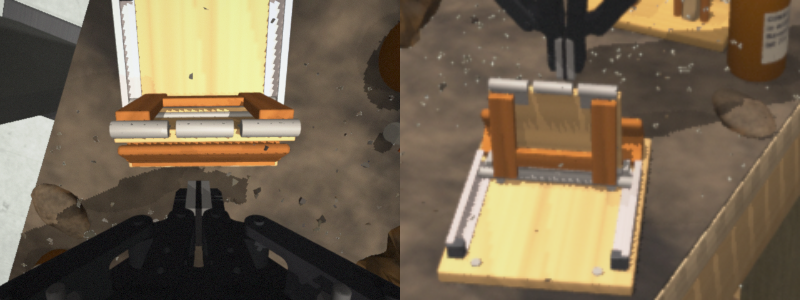

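The wrist view shows the fingers centred on the ridge (fingertips at column 198, barrel from 110 to 300), in front of the lip. Now pushing back.

```bash
python3 -m crank '[{"jaw":0,"delta_pos":[-1.8,4.7,0],"turn":0},{"jaw":0,"delta_pos":[-1.8,4.7,0],"turn":0},{"jaw":0,"delta_pos":[-1.8,4.7,0],"turn":0},{"jaw":0,"delta_pos":[-1.8,4.7,0],"turn":0},{"jaw":0,"delta_pos":[-1.8,4.7,0],"turn":0},{"jaw":0,"delta_pos":[-1.8,4.7,0],"turn":0},{"jaw":0,"delta_pos":[-1.8,4.7,0],"turn":0},{"jaw":0,"delta_pos":[-1.8,4.7,0],"turn":0},{"jaw":0,"delta_pos":[-1.8,4.7,0],"turn":0}]'; python3 -m crank '[{"jaw":0,"delta_pos":[-0.7,1.9,0],"turn":0},{"jaw":0,"delta_pos":[-0.7,1.9,0],"turn":0}]'
```

```text
clock: 4.08
ee_pos: [547.1, 142.2, 90.1]
tcp_rot: [0.568, 0.823, -0.0, -0.0]
wrist_force: [1.9, -3.5, -1.5]
width: 0.1
gripper_force: 1.6
clock: 4.32
ee_pos: [545.8, 145.9, 90.2]
tcp_rot: [0.568, 0.823, -0.0, -0.0]
wrist_force: [0.8, -3.3, -1.0]
width: -0.2
gripper_force: 1.4
```

```bash
python3 -m crank '[{"jaw":0,"delta_pos":[-0.7,1.9,0],"turn":0},{"jaw":0,"delta_pos":[-0.7,1.9,0],"turn":0}]'; python3 -m crank '[{"jaw":0,"delta_pos":[-0.7,1.9,0],"turn":0},{"jaw":0,"delta_pos":[-0.7,1.9,0],"turn":0}]'
```

```text
clock: 4.58
ee_pos: [544.4, 149.7, 90.3]
tcp_rot: [0.568, 0.823, -0.0, 0.0]
wrist_force: [0.7, -3.1, 0.6]
width: 0.1
gripper_force: 1.3
clock: 4.82
ee_pos: [543.0, 153.5, 90.3]
tcp_rot: [0.568, 0.823, -0.0, 0.0]
wrist_force: [3.3, -7.6, -0.7]
width: 0.0
gripper_force: 3.8
```

Force is rising, which suggests the stops. One more small push to confirm.

```bash
python3 -m crank '[{"jaw":0,"delta_pos":[-0.6,1.5,0],"turn":0},{"jaw":0,"delta_pos":[0,0,0],"turn":0}]'; python3 - <<'E'
from h import *
cv2.imwrite("pics/w2.png",np.hstack([cv2.resize(grab_frame("top")[190:310,165:285],(400,400),interpolation=2),cv2.resize(grab_frame("scene")[250:430,190:370],(400,400))])[:,:,::-1])
E
```

```text
clock: 5.08
ee_pos: [542.9, 153.6, 90.3]
tcp_rot: [0.568, 0.823, -0.001, 0.001]
wrist_force: [4.1, -9.7, 0.2]
width: 0.0
gripper_force: 4.7
```

View pics/w2.png

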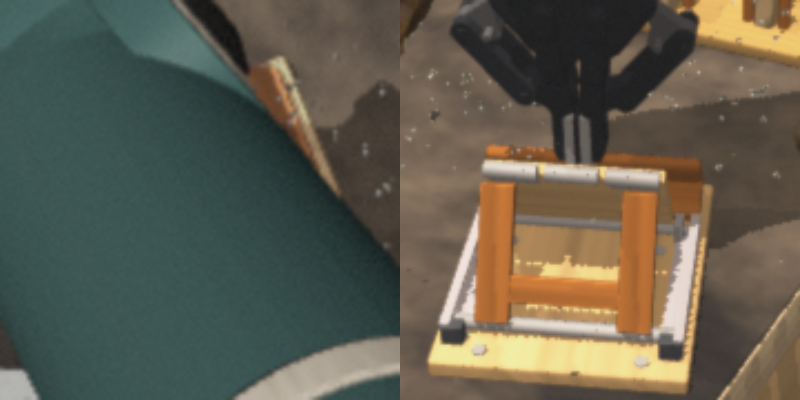

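The stop is reached: 10 N with no motion, and the strut foot sits at the black blocks. Retreat, go up, and move over the slab with the jaw partly open; I check the ridge position from the same frame.

```bash
python3 - <<'E'
from h import *
r=[onz("scene",228,326.5,86),onz("scene",308,331,86)];c=sum(r)/2
ax=np.array([-.358,.934,0]);d=c-[556.7,123,0]
print(r,c,d@ax,d@[-.934,-.358,0],np.degrees(np.arctan2(*(r[1]-r[0])[1::-1])))
E
python3 -m crank '[{"jaw":0,"delta_pos":[7,-19,0],"turn":0},{"jaw":0,"delta_pos":[3,-8,40],"turn":0},{"jaw":0,"delta_pos":[0,0,60],"turn":0},{"jaw":40,"delta_pos":[0,0,60],"turn":0},{"jaw":60,"delta_pos":[5,-43,0],"turn":-3},{"jaw":60,"delta_pos":[5,-43,0],"turn":-3},{"jaw":60,"delta_pos":[5,-43,0],"turn":-3},{"jaw":60,"delta_pos":[15,-42,0],"turn":-3},{"jaw":60,"delta_pos":[20,-40,0],"turn":-3},{"jaw":60,"delta_pos":[18,-38,0],"turn":-1.5},{"jaw":60,"delta_pos":[0,0,0],"turn":0},{"jaw":60,"delta_pos":[0,0,0],"turn":0}]' 40
python3 - <<'E'
from h import *
s=sense();print(s['ee_pos'],s['tcp_rot'],s['width'])
cv2.imwrite("pics/w3.png",np.hstack([cv2.resize(grab_frame("wrist"),(400,300)),cv2.resize(grab_frame("scene")[80:260,230:470],(400,300))])[:,:,::-1])
E
```

```text
[array([576.08049536, 194.3265827 ,  86.        ]), array([490.41700953, 159.44885008,  86.        ])] [533.24875244 176.88771639  86.        ] 58.726673728857236 2.6116627507647303 -157.8463934948302
clock: 6.68
ee_pos: [620.2, -120.9, 250.1]
tcp_rot: [0.68, 0.733, 0.0, -0.0]
wrist_force: [-0.5, 0.8, -0.5]
width: 51.2
gripper_force: 0.0
[ 620.16642515 -120.93000353  250.08004303] [ 6.79740002e-01  7.33453034e-01  1.67504137e-04 -3.86310884e-04] 51.24336397935368
```

View pics/w3.png

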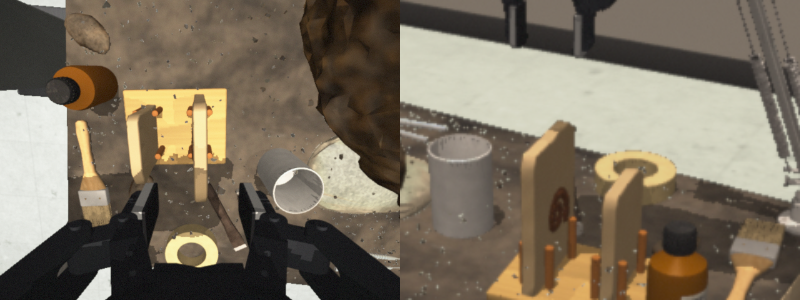

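The slab sits midway between the fingers (columns 147 and 255, slab at 200) and square to them. Descend and grip.

```bash
python3 -m crank '[{"jaw":60,"delta_pos":[0.5,-1.5,-40],"turn":0},{"jaw":60,"delta_pos":[0.5,0,-40],"turn":0},{"jaw":60,"delta_pos":[0,0,-30],"turn":0},{"jaw":60,"delta_pos":[0,0,-8],"turn":0},{"jaw":0,"delta_pos":[0,0,0],"turn":0},{"jaw":0,"delta_pos":[0,0,0],"turn":0},{"jaw":0,"delta_pos":[0,0,0],"turn":0},{"jaw":0,"delta_pos":[0,0,0],"turn":0},{"jaw":0,"delta_pos":[0,0,0],"turn":0}]' 60
```

```text
clock: 7.9
ee_pos: [622.2, -122.6, 133.9]
tcp_rot: [0.68, 0.733, 0.001, 0.001]
wrist_force: [-1.2, 0.8, 7.4]
width: 13.5
gripper_force: 60.4
```

```bash
python3 -m crank '[{"jaw":0,"delta_pos":[0,0,5],"turn":0},{"jaw":0,"delta_pos":[0,0,12],"turn":0},{"jaw":0,"delta_pos":[0,0,20],"turn":0},{"jaw":0,"delta_pos":[0,0,28],"turn":0},{"jaw":0,"delta_pos":[0,0,30],"turn":0},{"jaw":0,"delta_pos":[0,0,30],"turn":0},{"jaw":0,"delta_pos":[0,0,0],"turn":0},{"jaw":0,"delta_pos":[0,0,0],"turn":0}]'
```

```text
clock: 8.9
ee_pos: [620.9, -122.7, 256.8]
tcp_rot: [0.68, 0.733, -0.0, -0.0]
wrist_force: [-0.9, -0.8, -5.5]
width: 13.4
gripper_force: 58.9
```

```bash
python3 -m crank '[{"jaw":0,"delta_pos":[0,0,15],"turn":0},{"jaw":0,"delta_pos":[-10,20,8],"turn":8.9},{"jaw":0,"delta_pos":[-10,22,0],"turn":8.9},{"jaw":0,"delta_pos":[-10,22,0],"turn":8.9},{"jaw":0,"delta_pos":[-10,22,0],"turn":8.9},{"jaw":0,"delta_pos":[-10,22,0],"turn":8.9},{"jaw":0,"delta_pos":[-10,22,0],"turn":8.9},{"jaw":0,"delta_pos":[-2,22,0],"turn":8.9},{"jaw":0,"delta_pos":[-2,22,0],"turn":8.9},{"jaw":0,"delta_pos":[-2,22,0],"turn":8.9},{"jaw":0,"delta_pos":[-2,22,0],"turn":8.9},{"jaw":0,"delta_pos":[-1,20,0],"turn":8.9},{"jaw":0,"delta_pos":[-1,19,0],"turn":8.8},{"jaw":0,"delta_pos":[0,0,-30],"turn":0},{"jaw":0,"delta_pos":[0,0,-30],"turn":0},{"jaw":0,"delta_pos":[0,0,0],"turn":0},{"jaw":0,"delta_pos":[0,0,0],"turn":0}]'
python3 - <<'E'
from h import *
s=sense();a,b=s['tcp_rot'][:2];print(np.round(s['ee_pos'],1),np.degrees(2*np.arctan2(b,a)),np.round(s['joint_positions'],2))
cv2.imwrite("pics/w4full.png",grab_frame("wrist")[:,:,::-1]);cv2.imwrite("pics/s4full.png",grab_frame("scene")[:,:,::-1])
w=cv2.imread("pics/w4full.png");sc=cv2.imread("pics/s4full.png")
cv2.imwrite("pics/w4.png",np.hstack([w[:, 120:520],cv2.resize(sc[200:440,170:370],(400,480))]))
E
```

```text
clock: 11.02
ee_pos: [551.9, 134.7, 221.6]
tcp_rot: [-0.182, 0.983, 0.0, 0.001]
wrist_force: [-0.5, -0.5, -4.4]
width: 13.4
gripper_force: 59.3
[551.9 134.7 221.6] 201.0278144823585 [ 0.44  0.52 -0.98  1.76  0.47  1.12  1.25]
```

View pics/w4.png

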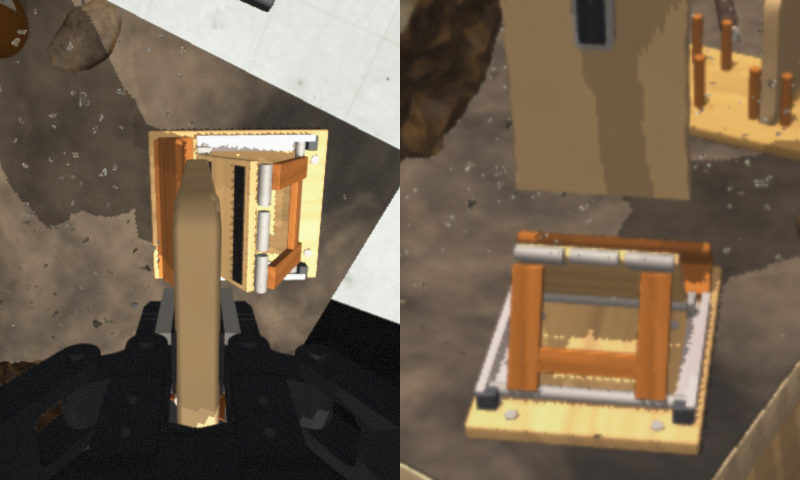

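```bash
python3 - <<'E'
from h import *
from scipy.spatial.transform import Rotation as Ro
m=camera_model("wrist");K=np.array(m["camera_matrix"]);T=np.array(m["tool_from_camera"])
s=sense();R=Ro.from_quat(s["tcp_rot"]).as_matrix();p=np.array(s["ee_pos"])
def W(u,v,z):
    d=R@T[:3,:3]@np.linalg.solve(K,[u,v,1.]);c=R@T[:3,3]+p;return c+d*(z-c[2])/d[2]
yaw=np.radians(111.2);ax=np.array([np.cos(yaw),np.sin(yaw),0]);ay=np.array([-ax[1],ax[0],0])
def rel(X,n):d=X-p;print(n,"dx",round(d@ax,1),"dy",round(d@ay,1))
for n,u,v,z in[("base TL",270,130,10),("base TR",448,130,10),("base BL",273,278,10),("base BR",437,278,10),("ridge1",385,165,86),("ridge2",381,293,86),("lip far",313,138,52),("lip outer far",278,138,45)]:rel(W(u,v,z),n)
# from scene: slab bottom corners at z p-122, ridge, base back corners
z=p[2]-121.9
S=lambda u,v:(170+(u-400)/2,200+v/2)
for n,u,v,zz in[("slab bot L",517,188,z),("slab bot R",690,199,z),("ridgeL",517,253,86),("ridgeR",680,262,86),("baseL",467,433,10),("baseR",703,446,10)]:rel(onz("scene",*S(u,v),zz),n)
E
```

```text
base TL dx -40.0 dy 67.1
base TR dx 109.8 dy 66.5
base BL dx -42.3 dy -67.0
base BR dx 112.0 dy -67.5
ridge1 dx 45.1 dy 45.4
ridge2 dx 46.5 dy -47.9
lip far dx -3.4 dy 61.9
lip outer far dx -30.0 dy 61.7
slab bot L dx 3.9 dy -52.5
slab bot R dx 3.9 dy 51.8
ridgeL dx 46.9 dy -43.5
ridgeR dx 45.2 dy 50.7
baseL dx 114.4 dy -62.3
baseR dx 110.4 dy 70.7
```

Relative to the TCP, the rest origin is at -11 in rest x and about 0 to +1 in y. Wrist and top views agree and the sizes match. Lower toward the trough.

```bash
python3 -m crank '[{"jaw":0,"delta_pos":[-1.3,0.5,-20],"turn":0},{"jaw":0,"delta_pos":[0,0,-15],"turn":0},{"jaw":0,"delta_pos":[0,0,-12],"turn":0},{"jaw":0,"delta_pos":[0,0,-8],"turn":0},{"jaw":0,"delta_pos":[0,0,0],"turn":0}]' ; python3 -m crank '[{"jaw":0,"delta_pos":[0,0,-2],"turn":0},{"jaw":0,"delta_pos":[0,0,-2],"turn":0},{"jaw":0,"delta_pos":[0,0,0],"turn":0}]'
```

```text
clock: 11.75
ee_pos: [549.9, 134.9, 164.7]
tcp_rot: [-0.183, 0.983, 0.0, -0.0]
wrist_force: [0.3, -0.0, -5.0]
width: 13.3
gripper_force: 59.3
clock: 12.12
ee_pos: [550.1, 134.9, 161.3]
tcp_rot: [-0.182, 0.983, -0.0, 0.0]
wrist_force: [0.2, 0.7, -4.9]
width: 13.3
gripper_force: 59.3
```

```bash
for i in 1 2 3; do python3 -m crank '[{"jaw":0,"delta_pos":[0,0,-1.5],"turn":0},{"jaw":0,"delta_pos":[0,0,0],"turn":0}]'|egrep 'pos|wrist'; done
```

```text
ee_pos: [550.1, 134.9, 159.7]
wrist_force: [1.0, -0.4, -4.4]
ee_pos: [550.1, 134.9, 158.2]
wrist_force: [0.1, -0.3, -5.4]
ee_pos: [550.1, 134.8, 156.7]
wrist_force: [0.2, -1.6, -4.8]
```

```bash
for i in 1 2 3; do python3 -m crank '[{"jaw":0,"delta_pos":[0,0,-1.2],"turn":0},{"jaw":0,"delta_pos":[0,0,0],"turn":0}]'|egrep 'pos|wrist'; done
```

```text
ee_pos: [550.3, 134.6, 155.6]
wrist_force: [1.6, -3.5, -2.4]
ee_pos: [550.5, 134.5, 154.5]
wrist_force: [1.5, -4.9, 1.0]
ee_pos: [550.7, 134.2, 153.5]
wrist_force: [2.2, -6.6, 2.4]
```

```bash
python3 -m crank '[{"jaw":0,"delta_pos":[0.5,-1.2,-1],"turn":0},{"jaw":0,"delta_pos":[0,0,0],"turn":0}]' 30|egrep 'pos|wrist|grip';python3 -m crank '[{"jaw":0,"delta_pos":[0.3,-0.8,-1],"turn":0},{"jaw":0,"delta_pos":[0,0,0],"turn":0}]' 20|egrep 'pos|wrist|grip'
```

```text
ee_pos: [551.0, 133.4, 152.3]
wrist_force: [2.1, -5.1, 2.0]
gripper_force: 60.3
ee_pos: [551.2, 132.8, 151.4]
wrist_force: [3.0, -5.0, 3.2]
gripper_force: 60.5
```

```bash
python3 -m crank '[{"jaw":16.5,"delta_pos":[0,0,0],"turn":0},{"jaw":18,"delta_pos":[0,0,0],"turn":0},{"jaw":20,"delta_pos":[-0.4,0.9,0],"turn":0},{"jaw":21,"delta_pos":[-0.7,1.8,0],"turn":0},{"jaw":21,"delta_pos":[-0.7,1.8,0],"turn":0}]' 20
python3 - <<'E'
from h import *
w=grab_frame("wrist")[:,:,::-1];sc=grab_frame("scene")[:,:,::-1]
cv2.imwrite("pics/w5.png",np.hstack([w[:, 120:520],cv2.resize(sc[200:440,170:370],(400,480))]))
E
```

```text
clock: 14.75
ee_pos: [548.9, 137.7, 151.1]
tcp_rot: [-0.183, 0.983, 0.0, -0.0]
wrist_force: [-1.4, 0.2, -0.5]
width: 18.0
gripper_force: 0.2
```

View pics/w5.png

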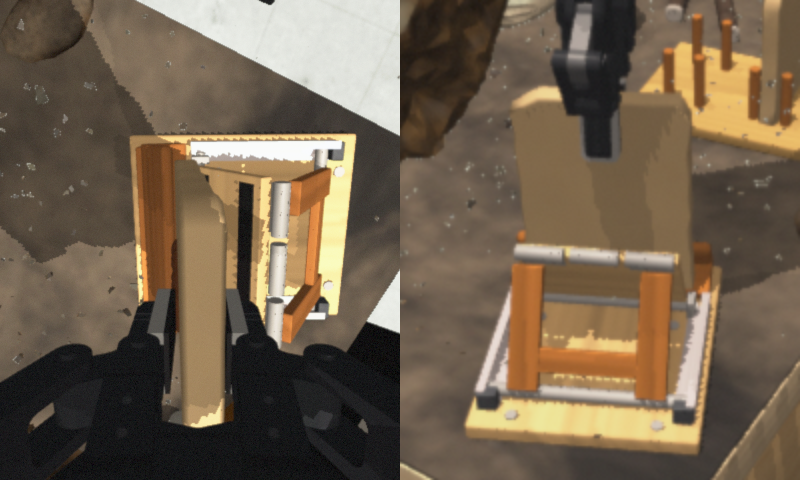

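The slab stands centred in the trough, loosely enclosed by the pads. Now tilting it back step by step, opening the jaws as it leans.

```bash
python3 -m crank '[{"jaw":22.5,"delta_pos":[-1.2,3,-1],"turn":0},{"jaw":24,"delta_pos":[-1.2,3,-1],"turn":0},{"jaw":25.5,"delta_pos":[-1.2,3,-1],"turn":0},{"jaw":27,"delta_pos":[-1.2,3,-1],"turn":0},{"jaw":27,"delta_pos":[0,0,0],"turn":0}]' 20 | egrep "pos|force|width"; python3 -m crank '[{"jaw":28.5,"delta_pos":[-1.2,3,-1],"turn":0},{"jaw":30,"delta_pos":[-1.2,3,-1],"turn":0},{"jaw":32,"delta_pos":[-1.2,3,-1],"turn":0},{"jaw":32,"delta_pos":[0,0,0],"turn":0}]' 20| egrep "pos|force|width"
```

```text
ee_pos: [544.1, 149.7, 147.1]
wrist_force: [0.0, 0.7, -1.0]
width: 23.4
gripper_force: 0.3
ee_pos: [540.6, 158.7, 144.1]
wrist_force: [-0.3, 0.1, 0.5]
width: 26.7
gripper_force: 0.4
```

```bash
python3 -m crank '[{"jaw":33.5,"delta_pos":[-1.2,3,-1.5],"turn":0},{"jaw":35,"delta_pos":[-1.2,3,-1.5],"turn":0},{"jaw":37,"delta_pos":[-1,2.7,-1.5],"turn":0},{"jaw":37,"delta_pos":[0,0,0],"turn":0}]' 20 | egrep "pos|force|width"; python3 -m crank '[{"jaw":38.5,"delta_pos":[-1,2.7,-1.5],"turn":0},{"jaw":40,"delta_pos":[-1,2.7,-1.5],"turn":0},{"jaw":42,"delta_pos":[-1,2.7,-2],"turn":0},{"jaw":42,"delta_pos":[0,0,0],"turn":0}]' 20| egrep "pos|force|width"
python3 - <<'E'
from h import *
w=grab_frame("wrist")[:,:,::-1];sc=grab_frame("scene")[:,:,::-1]
cv2.imwrite("pics/w6.png",np.hstack([w[:, 120:520],cv2.resize(sc[200:440,170:370],(400,480))]))
E
```

```text
ee_pos: [537.1, 167.4, 139.5]
wrist_force: [-0.8, 1.6, -0.1]
width: 31.8
gripper_force: 0.5
ee_pos: [534.1, 175.5, 134.6]
wrist_force: [-0.9, 1.0, 0.8]
width: 36.1
gripper_force: 0.7
```

View pics/w6.png

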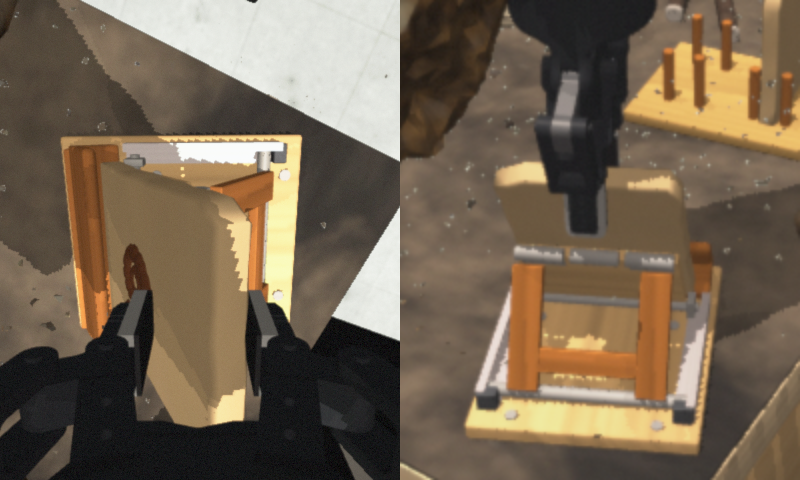

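The slab follows: it rests on the rear finger, with its lower edge behind the lip and the ammonite facing outward. Finish the lean.

```bash
python3 -m crank '[{"jaw":43.5,"delta_pos":[-0.8,2,-1],"turn":0},{"jaw":45,"delta_pos":[-0.8,2,-1],"turn":0},{"jaw":46.5,"delta_pos":[-0.8,2,-1],"turn":0},{"jaw":48,"delta_pos":[-0.8,2,0],"turn":0},{"jaw":48,"delta_pos":[0,0,0],"turn":0}]' 20 | egrep "pos|force|width"; python3 -m crank '[{"jaw":50,"delta_pos":[-0.4,1,0],"turn":0},{"jaw":52,"delta_pos":[-0.4,1,0],"turn":0},{"jaw":55,"delta_pos":[-0.4,1,0],"turn":0},{"jaw":58,"delta_pos":[-0.4,1,0],"turn":0},{"jaw":64,"delta_pos":[0,0,0],"turn":0},{"jaw":64,"delta_pos":[0,0,0],"turn":0}]' 20| egrep "pos|force|width"
python3 - <<'E'
from h import *
w=grab_frame("wrist")[:,:,::-1];sc=grab_frame("scene")[:,:,::-1]
cv2.imwrite("pics/w7w.png",w);cv2.imwrite("pics/w7s.png",sc)
E
```

```text
ee_pos: [531.1, 183.3, 131.7]
wrist_force: [-0.3, -0.1, 0.1]
width: 41.0
gripper_force: 0.0
ee_pos: [529.5, 187.2, 131.7]
wrist_force: [-0.3, 0.2, -1.0]
width: 55.1
gripper_force: 0.0
```

Fingers are free. Rise straight up, move aside, and look with all three cameras in one picture.

```bash
python3 -m crank '[{"jaw":64,"delta_pos":[0,0,10],"turn":0},{"jaw":64,"delta_pos":[0,0,20],"turn":0},{"jaw":64,"delta_pos":[0,0,40],"turn":0},{"jaw":64,"delta_pos":[0,0,50],"turn":0},{"jaw":64,"delta_pos":[0,0,0],"turn":0}]' 20 | egrep "pos|force|width|clock"
python3 - <<'E'
from h import *
cv2.imwrite("pics/w8w.png",grab_frame("wrist")[:,:,::-1])
E
python3 -m crank '[{"jaw":30,"delta_pos":[-30,-50,0],"turn":0},{"jaw":0,"delta_pos":[-30,-50,0],"turn":0},{"jaw":0,"delta_pos":[-30,-50,0],"turn":0},{"jaw":0,"delta_pos":[0,-50,0],"turn":0},{"jaw":0,"delta_pos":[0,-50,0],"turn":0},{"jaw":0,"delta_pos":[0,0,0],"turn":0}]' 20 | egrep "pos|force|width"
python3 - <<'E'
from h import *
t=grab_frame("top")[:,:,::-1];s=grab_frame("scene")[:,:,::-1];w=cv2.imread("pics/w8w.png")
cv2.imwrite("pics/t8.png",t);cv2.imwrite("pics/s8.png",s)
r=lambda i,k:cv2.resize(i,k,interpolation=cv2.INTER_CUBIC)
cv2.imwrite("pics/f8.png",np.hstack([np.vstack([r(t[195:305,170:280],(300,300)),r(w,(300,225))[:225],np.zeros((75,300,3),np.uint8)]),r(s[215:435,185:365],(490,600))]))
E
```

```text
clock: 19.18
ee_pos: [530.6, 188.2, 256.4]
wrist_force: [-0.9, 0.6, -0.2]
width: 54.5
gripper_force: 0.0
ee_pos: [443.3, -59.7, 251.8]
wrist_force: [-0.2, 1.4, 0.6]
width: 0.2
gripper_force: 0.0
```

View pics/f8.png

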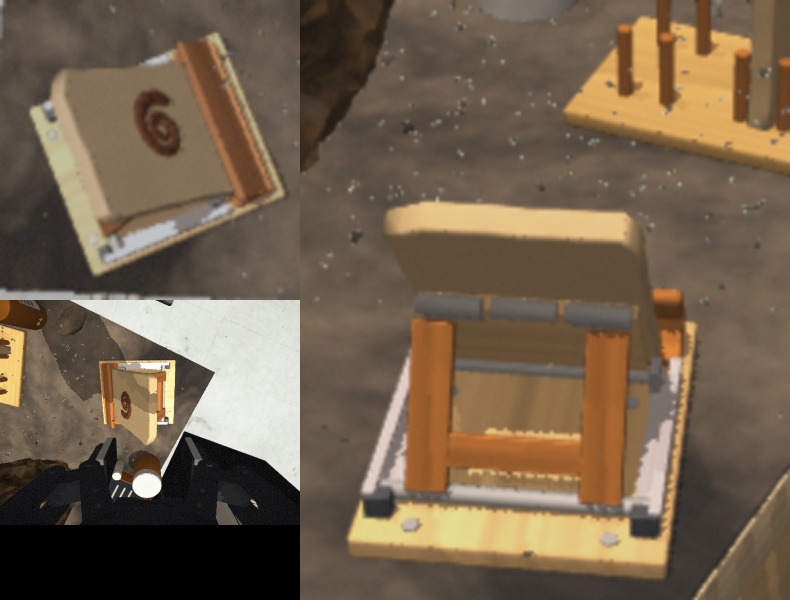

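```bash
python3 - <<'E'
from h import *
o=np.array([555.4,124.2,0]);yaw=np.radians(111.2);ax=np.array([np.cos(yaw),np.sin(yaw),0]);ay=np.array([-ax[1],ax[0],0])
T=lambda u,v:(170+u*110/300,195+v*110/300);S=lambda u,v:(185+(u-300)*180/490,215+v*220/600)
def f(n,c,q,z):
    d=onz(c,*q,z)-o;print(n,"x %.1f y %.1f"%(d@ax,d@ay))
f("top frontedge a","top",T(68,72),151.6);f("top frontedge b","top",T(105,215),151.6)
f("top backedge a","top",T(55,85),148-4);f("top backedge b","top",T(93,217),144)
f("side R at lip","top",T(178,55),52);f("side L at lip","top",T(236,197),50)
f("sc backedge L","scene",S(388,235),144.6);f("sc backedge R","scene",S(640,240),144.6)
f("ridge L","scene",S(415,308),86);f("ridge R","scene",S(632,318),86)
f("ridge0 lip far/near a","top",T(180,42),50);f("b","top",T(252,203),50)
f("base a","top",T(213,33),10);f("base b","top",T(285,190),10);f("base c","top",T(98,275),10);f("base d","top",T(30,108),10)
for n,x,z in(("front top",69,151.6),("back top",81.2,144.6)):
  for y in(-52,52):
    X=o+x*ax+y*ay+[0,0,z];a=proj("top",X);b=proj("scene",X);print(n,y,((a-[170,195])*300/110).round(),((b-[185,215])*[490/180,600/220]+[300,0]).round())
E
```

```text
top frontedge a x 59.9 y -46.5
top frontedge b x 70.8 y 47.2
top backedge a x 71.9 y -43.7
top backedge b x 79.6 y 44.5
side R at lip x -0.2 y -52.7
side L at lip x -0.6 y 57.7
sc backedge L x 86.8 y -44.8
sc backedge R x 79.8 y 53.3
ridge L x 60.5 y -44.9
ridge R x 57.5 y 46.8
ridge0 lip far/near a x -4.8 y -61.4
b x -9.5 y 66.1
base a x -27.1 y -67.8
base b x -32.7 y 62.7
base c x 117.2 y 67.8
base d x 119.6 y -67.2
front top -52 [52. 70.] [380. 192.]
front top 52 [110. 221.] [640. 209.]
back top -52 [36. 79.] [374. 225.]
back top 52 [ 95. 229.] [636. 242.]
```

```bash
cat >> h.py <<'E'
o=np.array([555.4,124.2,0]);yw=np.radians(111.2);ax=np.array([np.cos(yw),np.sin(yw),0]);ay=np.array([-ax[1],ax[0],0]);az=np.array([0,0,1.])
def face(n,u,v,off=-4):   # -> (y,s) on the slab plane, off=-4 front face, +10 back face (along f)
    fd=.866*ax-.5*az;ud=.5*ax+.866*az;P=o+24*az+off*fd
    c,d=ray(n,u,v);X=c+d*((P-c)@fd)/(d@fd);return (X-P)@ay,(X-P)@ud
E
python3 - <<'E'
from h import *
im=cv2.imread("pics/t8.png")
roi=im[195:305,170:280];hsv=cv2.cvtColor(roi,cv2.COLOR_BGR2HSV)
for q in [(130,100),(90,150),(75,130),(200,120),(60,200),(20,60),(155,115)]:print(q,hsv[q[1]*110//300,q[0]*110//300])
m=((hsv[...,0]>10)&(hsv[...,0]<25)&(hsv[...,1]>55)&(hsv[...,1]<105)&(hsv[...,2]>75)&(hsv[...,2]<150)).astype(np.uint8)*255
m=cv2.morphologyEx(m,cv2.MORPH_OPEN,np.ones((3,3)))
c=max(cv2.findContours(m,0,1)[0],key=cv2.contourArea)
h=cv2.approxPolyDP(cv2.convexHull(c),1.2,True)[:,0]
for p in h:print(p,np.round(face("top",p[0]+170,p[1]+195),1))
b=((hsv[...,0]<12)&(hsv[...,2]<90)&(hsv[...,1]>100)).astype(np.uint8)
n,_,st,ce=cv2.connectedComponentsWithStats(b)
for i in range(1,n):
  if st[i,4]>25:print("brown",st[i],np.round(face("top",ce[i][0]+170,ce[i][1]+195),1))
E
```

```text
(130, 100) [ 17  84 130]
(90, 150) [ 16  83 136]
(75, 130) [ 17  73 181]
(200, 120) [ 17  82 133]
(60, 200) [16 55 60]
(20, 60) [13 58 83]
(155, 115) [ 10 143  73]
[109 109] [139.2 -16.3]
[ 78 108] [116.7  75.9]
[ 0 53] [ -7.3 211. ]
[ 1 15] [-73.  177.3]
[3 3] [-95.1 162. ]
[13  0] [-100.9  135. ]
[104   0] [-101.7 -167.7]
[109  11] [ -73.2 -169.6]
brown [ 51  34  15  23 160] [-7.6 63.8]
```

```bash
python3 - <<'E'
from h import *
im=cv2.imread("pics/t8.png")
roi=im[195:305,170:280];hsv=cv2.cvtColor(roi,cv2.COLOR_BGR2HSV)
m=((hsv[...,0]>13)&(hsv[...,0]<22)&(hsv[...,1]>65)&(hsv[...,1]<105)&(hsv[...,2]>112)&(hsv[...,2]<155)).astype(np.uint8)*255
m=cv2.morphologyEx(m,cv2.MORPH_OPEN,np.ones((3,3)))
c=max(cv2.findContours(m,0,1)[0],key=cv2.contourArea);print(cv2.contourArea(c))
for p in cv2.approxPolyDP(cv2.convexHull(c),1.0,True)[:,0]:print(p,np.round(face("top",p[0]+170,p[1]+195),1))
pts=np.array([face("top",x+170,y+195) for x,y in c[:,0]])
for lo,hi in((35,60),(60,85),(85,110),(110,130)):
  k=pts[(pts[:,1]>lo)&(pts[:,1]<hi)];print(lo,hi,"y edges",k[k[:,0]<0,0].mean().round(1),k[k[:,0]>0,0].mean().round(1))
for yy in(-35,-20,0,20,35):
  k=pts[abs(pts[:,0]-yy)<6];print("y",yy,"s min/max",k[:,1].min().round(1),k[:,1].max().round(1))
b=((hsv[...,0]<13)&(hsv[...,2]<110)&(hsv[...,1]>110)).astype(np.uint8)
n,_,st,ce=cv2.connectedComponentsWithStats(b)
for i in range(1,n):
  if st[i,4]>25:print("brown",st[i],np.round(face("top",ce[i][0]+170,ce[i][1]+195),1),np.round(face("top",st[i][0]+st[i][2]/2+170,st[i][1]+st[i][3]/2+195),1))
E
```

```text
2253.0
[65 23] [-50.7  14. ]
[83 65] [40.3 10.4]
[83 69] [48.1 15.5]
[40 79] [ 48.4 144.2]
[24 36] [-31.9 142.4]
[24 25] [-52.3 131.9]
35 60 y edges -48.4 47.3
60 85 y edges -49.4 48.1
85 110 y edges -50.6 48.0
110 130 y edges -50.5 48.5
y -35 s min/max 10.8 142.4
y -20 s min/max 10.9 142.7
y 0 s min/max 11.0 142.0
y 20 s min/max 11.0 142.2
y 35 s min/max 10.4 142.5
brown [ 67  15  30  60 367] [ -0.7 -16.6] [ -0.6 -12.5]
brown [ 49  33  17  24 223] [-7.9 65.3] [-7.6 63.2]
```

The slab outline, cast onto the seated-face plane, is level (s = 142 to 144 of 145). Its sides are at -50 and +48, so it is centred, and the ridge is still at the open position. Handing in.

```bash
python3 -c "
from cell import *
print(sense()['clock']);print(hand_in())"
```

```text
20.075
the job is handed in; nothing more can be done
None
```

I opened the rest against its stops, then leaned the ammonite slab in the seat, fossil outward and within about 1 mm of centre; the job was handed in at 20.1 s, and the arm never touched the smaller slab or the bottle.

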